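# Roll the cassette seal bars flush

### The job

Close the three sample cassettes: lift off every loose cover that sits over a seal bar and lay it flat, rib upward, in the white tray, then run the hand roller firmly along the seal bar of each cassette until all its links are pressed flush with the cassette's top. Press the bars with the roller only, never with the gripper's fingers; at the end stand the roller upright and wholly on its black mat, and do not disturb the beaker, bottle or petri dish.

Things in the scene. Friction and masses are not known exactly. Their poses are not given: they have to be found in the camera images.
- cassette_a: flat aluminium sample cassette, fixed, 190 (x) x 70 x 30 mm; origin: centre of underside. On top a glass window along the -y half and, along x with its middle at x = 0, y = 15 mm, the seal bar: 120 x 16 mm, a row of four white plastic snap-in links, each 30 mm long, up to 5 mm proud of the flat top face (z = 30 mm), which goes on 35 mm past either end of the bar
- link_a0 (a joint): how far link 0 of the seal bar of cassette_a is pressed down (m): 0 stands 5 mm proud, 0.005 is flush with the cassette's top (the stop). Link centre at x = -45 mm in the cassette. It takes about 7 N to move and stays where it is left
- link_a1 (a joint): how far link 1 of the seal bar of cassette_a is pressed down (m): 0 stands 5 mm proud, 0.005 is flush with the cassette's top (the stop). Link centre at x = -15 mm in the cassette. It takes about 7 N to move and stays where it is left
- link_a2 (a joint): how far link 2 of the seal bar of cassette_a is pressed down (m): 0 stands 5 mm proud, 0.005 is flush with the cassette's top (the stop). Link centre at x = 15 mm in the cassette. It takes about 7 N to move and stays where it is left
- link_a3 (a joint): how far link 3 of the seal bar of cassette_a is pressed down (m): 0 stands 5 mm proud, 0.005 is flush with the cassette's top (the stop). Link centre at x = 45 mm in the cassette. It takes about 7 N to move and stays where it is left
- cover_a_grip (a point): loose grey cover that, when present, sits over the seal bar of cassette_a: upside-down U channel 130 x 32 x 16 mm (long along x), with an upright grip rib on top, 60 mm long along x, 16 mm wide and 33 mm high. This point: in the rib, on the middle, 38 mm above the underside, 11 mm below the rib's top and 22 mm above the channel's top; 90 g
- cassette_b: flat aluminium sample cassette, fixed, 190 (x) x 70 x 30 mm; origin: centre of underside. On top a glass window along the +y half and, along x with its middle at x = 0, y = -15 mm, the seal bar: 120 x 16 mm, a row of four white plastic snap-in links, each 30 mm long, up to 5 mm proud of the flat top face (z = 30 mm), which goes on 35 mm past either end of the bar
- link_b0 (a joint): how far link 0 of the seal bar of cassette_b is pressed down (m): 0 stands 5 mm proud, 0.005 is flush with the cassette's top (the stop). Link centre at x = -45 mm in the cassette. It takes about 7 N to move and stays where it is left
- link_b1 (a joint): how far link 1 of the seal bar of cassette_b is pressed down (m): 0 stands 5 mm proud, 0.005 is flush with the cassette's top (the stop). Link centre at x = -15 mm in the cassette. It takes about 7 N to move and stays where it is left
- link_b2 (a joint): how far link 2 of the seal bar of cassette_b is pressed down (m): 0 stands 5 mm proud, 0.005 is flush with the cassette's top (the stop). Link centre at x = 15 mm in the cassette. It takes about 7 N to move and stays where it is left
- link_b3 (a joint): how far link 3 of the seal bar of cassette_b is pressed down (m): 0 stands 5 mm proud, 0.005 is flush with the cassette's top (the stop). Link centre at x = 45 mm in the cassette. It takes about 7 N to move and stays where it is left
- cover_b_grip (a point): loose grey cover that, when present, sits over the seal bar of cassette_b: upside-down U channel 130 x 32 x 16 mm (long along x), with an upright grip rib on top, 60 mm long along x, 16 mm wide and 33 mm high. This point: in the rib, on the middle, 38 mm above the underside, 11 mm below the rib's top and 22 mm above the channel's top; 90 g
- cassette_c: flat aluminium sample cassette, fixed, 190 (x) x 70 x 30 mm; origin: centre of underside. On top a glass window along the -y half and, along x with its middle at x = 0, y = 15 mm, the seal bar: 120 x 16 mm, a row of four white plastic snap-in links, each 30 mm long, up to 5 mm proud of the flat top face (z = 30 mm), which goes on 35 mm past either end of the bar
- link_c0 (a joint): how far link 0 of the seal bar of cassette_c is pressed down (m): 0 stands 5 mm proud, 0.005 is flush with the cassette's top (the stop). Link centre at x = -45 mm in the cassette. It takes about 7 N to move and stays where it is left
- link_c1 (a joint): how far link 1 of the seal bar of cassette_c is pressed down (m): 0 stands 5 mm proud, 0.005 is flush with the cassette's top (the stop). Link centre at x = -15 mm in the cassette. It takes about 7 N to move and stays where it is left
- link_c2 (a joint): how far link 2 of the seal bar of cassette_c is pressed down (m): 0 stands 5 mm proud, 0.005 is flush with the cassette's top (the stop). Link centre at x = 15 mm in the cassette. It takes about 7 N to move and stays where it is left
- link_c3 (a joint): how far link 3 of the seal bar of cassette_c is pressed down (m): 0 stands 5 mm proud, 0.005 is flush with the cassette's top (the stop). Link centre at x = 45 mm in the cassette. It takes about 7 N to move and stays where it is left
- cover_c_grip (a point): loose grey cover that, when present, sits over the seal bar of cassette_c: upside-down U channel 130 x 32 x 16 mm (long along x), with an upright grip rib on top, 60 mm long along x, 16 mm wide and 33 mm high. This point: in the rib, on the middle, 38 mm above the underside, 11 mm below the rib's top and 22 mm above the channel's top; 90 g
- roller_grip (a point): hand roller, stands by itself on two rubber barrels that turn a little stiffly (diameter 48, width 66 mm, axles 56 mm apart along its x, parallel to its y), rolls along x. Fork plate over them 112 x 74 mm, top 58 mm above ground; upright black handle 46 (x) x 26 (y) mm from 58 to 126 mm above ground. This point: in the handle, on the roller's middle, 98 mm above ground. 0.5 kg
- mat: the roller's parking mat, black rubber, 190 (x) x 160 (y) x 3 mm, fixed flat on the worktop; origin at the centre of its underside
- tray: low white plastic tray for the covers, fixed, 164 (x) x 190 (y) x 16 mm outside, walls 4 mm, floor about 4 mm thick; origin at the centre of its underside. Three covers fit side by side, each along the tray's x, 55 mm apart
- cup: bystander: clear plastic beaker, 90 mm wide, 96 mm high, standing behind the cassettes at the left
- reagent_dark: bystander: brown reagent bottle with black cap, 48 mm wide, 93 mm high, behind the cassettes at the right
- petri: bystander: closed petri dish, 91 mm wide, 15 mm high, near the front edge at the left
Mind the look-alikes: they are no part of the job. What is shaped like the part that bears roller_grip but orange or purple is not meant.

How it is judged:
By the outcome, as a careful person would: the job done as asked, in the order asked, and still so for the second after the job is handed in, with the robot touching nothing.
Of cover_a, cover_b, cover_c only 2 to 3 are there at a start; the rules pass over those that are not, and their reading is None.
At some moment in a run one of roller may be knocked a few centimetres aside while the robot is not near it.
It also fails if it takes over 210 s, if anything falls off the work surface, if the arm or the gripper's body presses on something with over 40 N, if the wrist force passes 120 N, or if a joint passes its speed limit or range.

### The arm

A 6-joint arm with a two-finger parallel gripper is mounted at the origin on a cart in front of the work surface, level with it; the furniture and walls round the work are solid. World frame = base frame: x ahead of the robot, y to its left, z up, the work surface at z = 0. Lengths are in m, angles in rad, forces in N, time in s.
With the tool pointing down it reaches from about 0.3 to 0.875 m from the base axis. Payload 6.4 kg.
Tool frame: the origin (TCP) lies at the very end of the fingers, on their centre line; the grasp point (between the pads) lies 19 mm behind it (env.grasp_offset is the distance from the TCP to the grasp point, in m); z points along the fingers, y is the line along which they close (so a half turn about z gives the same grasp; the last joint's range is limited). The gripper opens to 88 mm and grips with 3 to 60 N. Pads are 18 mm wide; open, the fingers measure 123 mm over their backs; the gripper's body (75 mm by 187 mm) begins 45 mm behind the grasp point.
Start: joints at [-1.332, 0.181, 1.607, -0, 1.354, -0.206], TCP at [0.247, -0.519, 0.239] pointing down, gripper open.
Joint ranges: [-2.99, 2.99], [-0.89, 2.07], [0.3, 2.58], [-1.14, 4.28], [0, 2.63], [-3.12, 3.12]. Speed limits (rad/s): [2.57, 2.57, 3.01, 3.14, 3.14, 3.14].

### API

Orientations are given as a unit quaternion [x, y, z, w].
In Python, from bench import env gives the robot as it stands. The module is installed in compiled form; this text tells all that it offers.
- The arm moves only by the tool move_arm, never from a script. Its argument "increments" is a list of rows, each a list of 3 entries, a list of its own where there are three numbers: the shift along the tool's x, y, z in mm, then the turn about the tool's z in rad, then the closure, from 0 (fully open) to 1 (shut). A call has exactly 5 rows; each row is the pose to reach, as a shift and turn from the pose commanded when the call began, along the tool's axes at that moment; what a row does not reach only later rows make up. A row lasts 1/10 s, in which the tool goes at most 50 mm and 8.59 degrees, less where a joint would pass 70% of its speed; a pose out of reach is approached as far as the arm can. A call with a gripper value outside its range is refused whole. The fingers move at their own pace and stop on an object; "squeeze" is the grip in N (left out, the last holds). Time passes only in rows, so rows that repeat a pose let the fingers close, or fill a call up. It gives the time, the measured TCP pose, the force, the opening and the grip force at its end, in the units of the state.
- env.read_state(): the state, without advancing time (a new reading comes with each control period).
- env.snapshot(name): name is "scene" or "top"; returns a dict with "img" (420x560x3 uint8, red, green, blue), "depth" (420x560 float32, m along the optical axis (not along the pixel's ray), 0 where there is no reading), "fx", "fy", "cx", "cy" (pixels), "position" and "orientation" of the camera in the world. Camera axes: x right, y down, z forward; pixel columns grow to the right and rows downward; lengths in m; the calibration is good to about 2 mm. A picture is of the moment at which its call begins.
- env.hand_in(): hands the job in; it is judged then, once.
The state is a dict: "time_s": time; "joint_positions": joint angles; "dq": joint speeds; "effort": joint torques, N m; "tcp_pos": TCP position; "tcp_rot": TCP orientation; "contact_force": force on the tool from outside, world axes, zero at the start; "wrist_torque": the same for the moment, N m; "width": finger opening in m; "finger_force": force on a finger pad.
Only numpy, scipy, OpenCV 4.12 (cv2) and the standard library are available. Lean on these libraries where they do the work, as an engineer would, in place of code of your own. Each camera call takes 0.05 s, during which the arm holds its last target. There are 200 camera calls.

## Working session

There is one attempt and no reset: what is moved stays moved. The work goes in short steps, Python scripts to look and compute and a tool call to move; the robot and the scene stay as the last step left them, time stands still between calls to the robot, and variables do not carry over. Pictures are saved under pics/ and viewed, at most 14 in all, crops included, and the job is handed in when it is done.

Besides the shell and the picture viewer there is one more tool, called after ">>>" by a JSON object that holds its "method" and its "body". move_arm: Moves the arm, as the interface text tells. Its arguments: {"type":"object","properties":{"increments":{"type":"array"},"squeeze":{"type":"number"}},"required":["increments"]}

```bash
mkdir -p pics; cat > h.py <<'E'
import numpy as np, cv2
from scipy.spatial.transform import Rotation as R
from bench import env
def snap(n):
    s=env.snapshot(n); s['R']=R.from_quat(s['orientation']).as_matrix(); s['p']=np.array(s['position']); return s
def pts(s):
    h,w=s['depth'].shape; u,v=np.meshgrid(np.arange(w),np.arange(h)); d=s['depth']
    c=np.stack([(u-s['cx'])/s['fx']*d,(v-s['cy'])/s['fy']*d,d],-1)
    return c@s['R'].T+s['p']
def ray(s,u,v,z):
    d=s['R']@np.array([(u-s['cx'])/s['fx'],(v-s['cy'])/s['fy'],1]); return s['p']+d*(z-s['p'][2])/d[2]
def save(s,f,crop=None,k=1):
    i=s['img'][...,::-1]
    if crop: a,b,c,d=crop; i=i[b:d,a:c]
    cv2.imwrite('pics/'+f,cv2.resize(i,None,fx=k,fy=k))
E
python3 - <<'E'
from h import *
for n in('scene','top'):
    s=snap(n); save(s,n+'0.png',None,1.4); print(n,s['p'],s['R'].round(3).tolist(),s['fx'],s['cx'],s['cy'])
st=env.read_state(); print(st); print(env.grasp_offset)
E
```

```text
scene [-0.26329672  0.65749489  1.29993584] [[-0.525, -0.673, 0.521], [-0.851, 0.417, -0.318], [-0.003, -0.611, -0.792]] 463.05957967895614 275.4938197203143 212.2166150938438
top [-0.39834871  0.61132355  1.39409639] [[-0.429, -0.708, 0.561], [-0.903, 0.342, -0.258], [-0.009, -0.617, -0.787]] 442.47462888064535 277.12046594928165 205.9518702461348
{'time_s': 0.1, 'joint_positions': array([-1.33231908e+00,  1.81493006e-01,  1.60785991e+00,  9.71826533e-06,
        1.35380024e+00, -2.06312818e-01]), 'dq': array([ 0.00096331, -0.00256366, -0.00157755,  0.0012183 ,  0.00065695,
       -0.00117563]), 'effort': array([ 1.32549365e-03, -4.34815264e+01, -3.42699051e+01,  7.04614073e-02,
        3.40331916e-02, -4.58473767e-05]), 'tcp_pos': array([ 0.24730462, -0.51858845,  0.23790871]), 'tcp_rot': array([ 9.75371919e-01,  2.20565209e-01, -7.80392026e-06, -7.80229279e-04]), 'contact_force': array([-0.26172692,  0.20436984,  0.23172304]), 'wrist_torque': array([-0.05138822, -0.04084768, -0.00515216]), 'finger_force': 0.0, 'width': 0.08834015997731251}
0.0187
```

View pics/scene0.png

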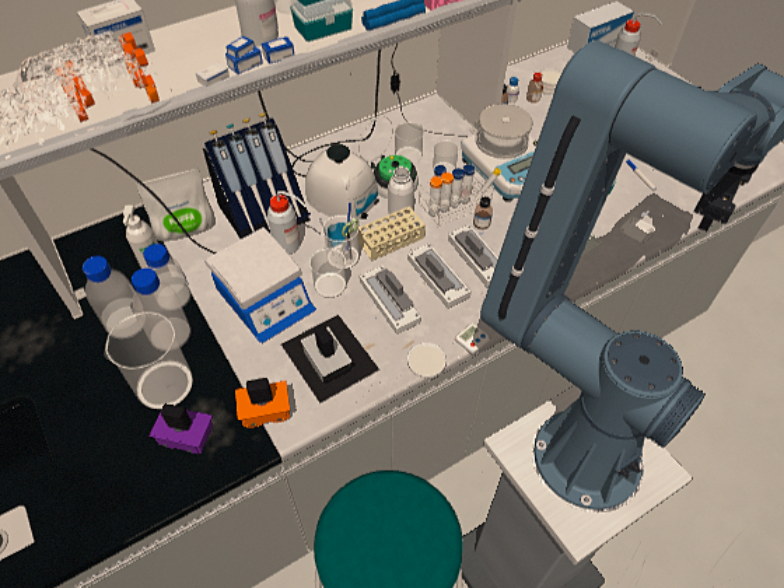

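View pics/top0.png

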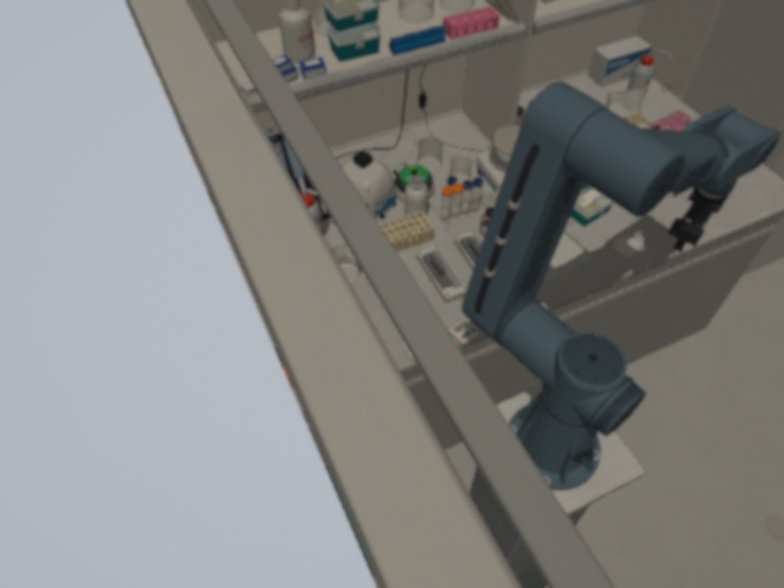

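The scene view shows three cassettes at about (391,293), (438,273) and (472,250) in the 1.4x picture. A grey roller with a black handle stands on the black mat at (325,350). Look-alikes are the orange one at (263,400) and the purple one at (180,428). The tray is probably hidden behind the arm; the top view is largely blocked by the shelf. The roller meant is the grey one on the mat, which I confirm in an enlarged crop.

```bash
python3 - <<'E'
from h import *
s=snap('scene'); save(s,'crop1.png',(195,140,395,290),4)
P=pts(s)
for n,(u,v) in dict(casA=(391,293),casB=(438,273),casC=(472,250),rollertop=(325,335),mat=(300,345),petri=(427,360),orange=(263,385),cup=(330,270),bottle=(483,210)).items():
    u,v=int(u/1.4),int(v/1.4); print(n,P[v,u].round(3))
t=snap('top'); Q=pts(t)
for u,v in((560,250),(570,245),(600,205)): print(Q[int(v/1.4),int(u/1.4)].round(3))
E
```

```text
casA [0.569 0.135 0.043]
casB [0.547 0.015 0.066]
casC [ 0.574 -0.114  0.052]
rollertop [0.49  0.354 0.128]
mat [0.578 0.386 0.001]
petri [0.376 0.155 0.013]
orange [0.448 0.525 0.127]
cup [0.733 0.22  0.023]
bottle [ 0.66  -0.212  0.069]
[ 0.508 -0.377 -0.003]
[ 0.504 -0.408  0.006]
[ 0.568 -0.548  0.059]
```

View pics/crop1.png

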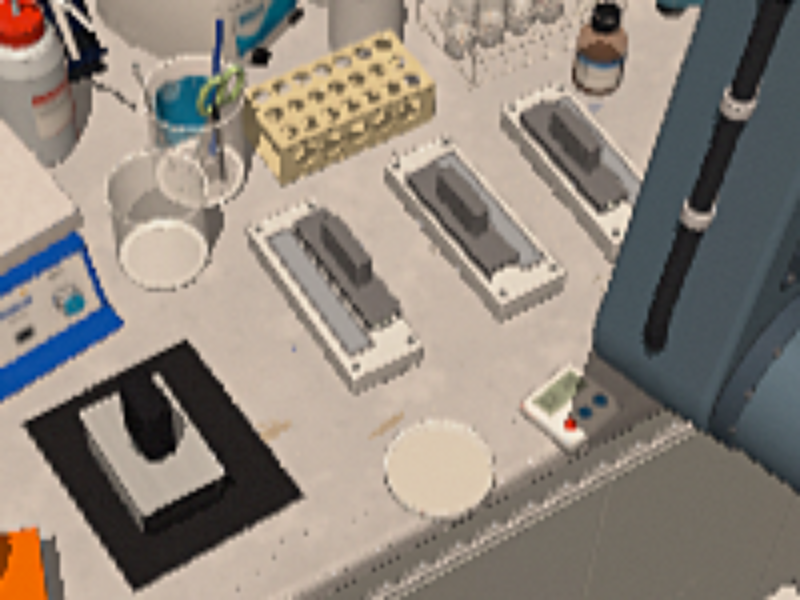

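The crop confirms that the grey roller with the black handle on the mat is the right one, since the look-alikes are orange and purple. All three covers are present. Next I measure the ribs, the roller handle, the cassettes and the mat.

```bash
cat >> h.py <<'E'
def rect(xy):
    (c,wh,a)=cv2.minAreaRect((np.asarray(xy)*1000).astype(np.float32)); 
    if wh[0]<wh[1]: wh=wh[::-1]; a+=90
    a=(a+90)%180-90
    return np.round(c,1),np.round(wh,1),round(a,1)
def blob(P,lo,hi,x,y,z,minn=20):
    m=((P[...,2]>z[0])&(P[...,2]<z[1])&(P[...,0]>x[0])&(P[...,0]<x[1])&(P[...,1]>y[0])&(P[...,1]<y[1])).astype(np.uint8)
    n,l,st,_=cv2.connectedComponentsWithStats(m)
    for i in range(1,n):
        if st[i,4]>=minn:
            q=P[l==i]; print('n',st[i,4],'mean',(q.mean(0)*1000).round(1),'rect',*rect(q[:,:2]))
def to(x,y,z,yaw=None,st=None):
    "mm world TCP target, yaw (deg) of tool x -> tool increments from measured pose"
    st=st or env.read_state(); Rm=R.from_quat(st['tcp_rot']).as_matrix()
    d=Rm.T@(np.array([x,y,z])-np.array(st['tcp_pos'])*1000)
    y0=np.degrees(np.arctan2(Rm[1,0],Rm[0,0])); t=0 if yaw is None else -np.radians((yaw-y0+90)%180-90)
    print('inc',d.round(1),'turn',round(t,3),'yaw0',y0.round(2))
E
python3 - <<'E'
from h import *
s=snap('scene'); P=pts(s)
W=dict(x=(.35,.85),y=(-.3,.2))
print('ribs');blob(P,0,0,(.45,.75),(-.2,.2),(.072,.09))
print('chan');blob(P,0,0,(.45,.75),(-.2,.2),(.040,.050),40)
print('cas');blob(P,0,0,(.4,.75),(-.2,.2),(.022,.036),60)
print('handle');blob(P,0,0,(.35,.7),(.28,.45),(.118,.14))
print('plate');blob(P,0,0,(.35,.7),(.28,.45),(.052,.07))
dark=(s['img'].max(-1)<55); m=dark&(P[...,2]<.012)&(P[...,1]>.2)&(P[...,1]<.47)&(P[...,0]>.3)&(P[...,0]<.75)
print('mat',m.sum(),rect(P[m][:,:2]))
E
```

```text
ribs
n 73 mean [ 575.2 -119.    78.2] rect [ 577.6 -121.2] [63.6 19.6] -3.2
n 57 mean [728.8 169.4  81.8] rect [729.4 168.8] [67.7 23.2] 78.6
n 75 mean [566.1   9.2  79.4] rect [567.5   8. ] [59.3 17.8] -2.6
n 75 mean [573.4 123.7  78.9] rect [574.9 124.1] [63.1 18.4] -4.1
chan
n 51 mean [713.9  49.2  45.8] rect [713.9  45.3] [119.4  10.5] 88.9
n 157 mean [ 571.1 -116.    45.6] rect [ 577.7 -120.6] [133.9  35.3] -1.1
n 167 mean [561.5  11.7  45.8] rect [569.7   8.2] [134.3  36.3] 0.6
n 167 mean [567.9 127.3  46. ] rect [577.9 126.4] [133.9  36.7] -0.6
cas
n 340 mean [ 574.  -131.    30.7] rect [ 573.1 -135.2] [191.1  77.2] -3.7
n 489 mean [556.8  -9.6  30.3] rect [571.4  -9.2] [194.9  74.4] -0.9
n 611 mean [558.8 149.6  30.7] rect [571.  138.9] [191.9  74.5] -1.6
handle
n 163 mean [688.1 389.3 121.6] rect [692.5 382.6] [136.2  30.1] -80.8
n 116 mean [490.1 358.2 128.4] rect [491.1 357. ] [47.4 26.4] -0.3
plate
n 230 mean [673.8 382.7  60. ] rect [667.8 379.6] [140.   38.9] -82.1
n 513 mean [482.7 362.1  61.7] rect [492.6 357.2] [116.   74.8] -0.6
mat 1427 (array([459.7, 351.3]), array([315., 184.]), -8.2)
```

>>> {"method": "move_arm", "body": {"increments": [[[40,-30,0],0.1,0],[[80,-61,0],0.2,0],[[119,-92,0],0.3,0],[[158,-122,0],0.4,0],[[198,-153,0],0.48,0]], "squeeze": 30}}

```text
time_s: 0.75
tcp_pos: [0.3605, -0.2945, 0.2387]
tcp_rot: [1.0, -0.02, 0.0, 0.0]
contact_force: [1.0, -0.5, 0.9]
width: 0.0879
finger_force: 0.0
```

>>> {"method": "move_arm", "body": {"increments": [[[20,-43,0],0,0],[[40,-86,0],0,0],[[60,-128,0],0,0],[[80,-171,0],0,0],[[100,-214,0],0,0]]}}

```text
time_s: 1.25
tcp_pos: [0.4681, -0.0841, 0.239]
tcp_rot: [1.0, -0.018, 0.0, 0.0]
contact_force: [1.0, -0.9, -0.4]
width: 0.0883
finger_force: 0.0
```

>>> {"method": "move_arm", "body": {"increments": [[[20,-43,0],0,0],[[40,-86,0],0,0],[[60,-128,0],0,0],[[80,-171,0],0,0],[[100,-214,0],0,0]]}}

```text
time_s: 1.75
tcp_pos: [0.5755, 0.1264, 0.2387]
tcp_rot: [1.0, -0.017, 0.0, 0.0]
contact_force: [1.1, -1.1, 0.6]
width: 0.0882
finger_force: 0.0
```

```bash
python3 - <<'E'
from h import *
st=env.read_state(); print(st['time_s'],st['tcp_pos'],st['contact_force']); to(574.5,124.5,120,-2)
s=snap('scene'); t=snap('top')
cv2.imwrite('pics/two.png',np.hstack([s['img'][60:360,140:,::-1],t['img'][60:360,220:,::-1]]))
for u,v in((25,425),(187,340),(300,495),(137,588)): print('mat',ray(s,195+u/4,140+v/4,.003).round(4))
E
```

```text
1.75 [0.57554232 0.12642067 0.23869177] [ 1.07661066 -1.11346376  0.57715051]
inc [ -1.    1.9 118.7] turn -0.0 yaw0 -2.0
mat [0.5988 0.4235 0.003 ]
mat [0.6044 0.2653 0.003 ]
mat [0.4193 0.263  0.003 ]
mat [0.4141 0.4161 0.003 ]
```

View pics/two.png

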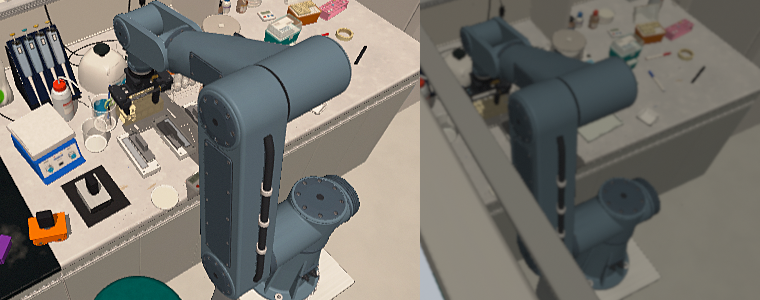

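The top view now shows the white tray at about pixel (400,185), partly cut by the arm. The mat's corners give 185 x 156 mm, centred near (509,342), which fits.

```bash
python3 - <<'E'
from h import *
t=snap('top'); Q=pts(t); save(t,'tray.png',(350,150,480,250),6)
blob(Q,0,0,(.3,.75),(-.65,-.2),(.0085,.03),25)
for u,v in((395,185),(405,190),(440,178)): print(Q[v,u].round(4))
E
```

```text
n 82 mean [ 429.2 -563.9   13.2] rect [ 422.1 -556.7] [83.1 76.1] -72.7
n 104 mean [ 441.8 -347.3   13.3] rect [ 456.5 -345.4] [197.2  68.3] -86.1
[ 0.4853 -0.3368 -0.0038]
[ 4.423e-01 -3.551e-01  4.000e-04]
[ 0.4324 -0.5249  0.0013]
```

View pics/tray.png

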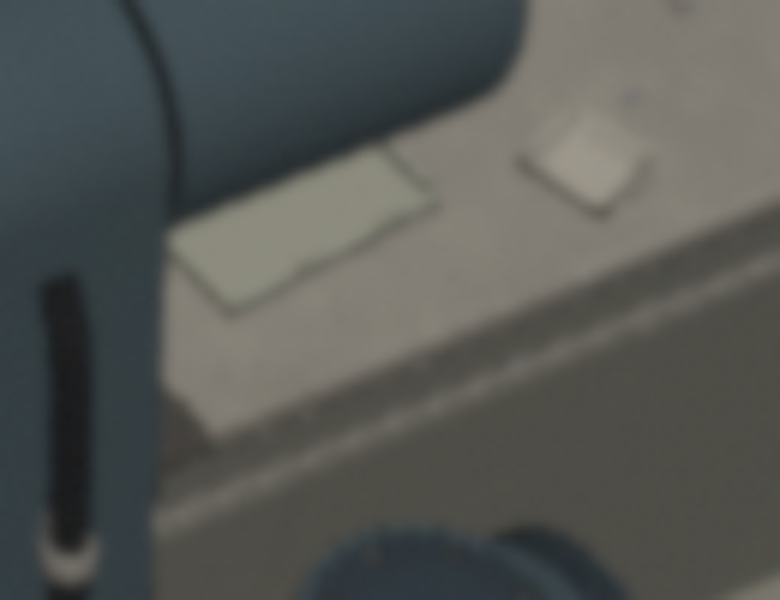

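>>> {"method": "move_arm", "body": {"increments": [[[-1,2,35],0,0],[[-1,2,70],0,0],[[-1,2,105],0,0],[[-1,2,118],0,0],[[-1,2,118],0,0]]}}

```text
time_s: 2.4
tcp_pos: [0.5722, 0.1215, 0.1188]
tcp_rot: [1.0, -0.018, -0.002, 0.0]
contact_force: [0.5, 0.1, 0.8]
width: 0.088
finger_force: 0.0
```

```bash
python3 - <<'E'
from h import *
t=snap('top')
print(ray(t,388.7,202.5,.016).round(4),ray(t,422.8,184.2,.016).round(4),ray(t,413.3,175,.016).round(4),ray(t,378.3,190,.016).round(4))
st=env.read_state(); print(st['tcp_pos'],st['tcp_rot']); to(574.5,125,49.5,-1.5)
E
```

```text
[ 0.4073 -0.248   0.016 ] [ 0.4269 -0.4282  0.016 ] [ 0.4855 -0.4236  0.016 ] [ 0.4799 -0.2469  0.016 ]
[0.57370334 0.12173672 0.12082271] [ 9.99837399e-01 -1.80251211e-02 -5.14930124e-04  7.17808161e-05]
inc [ 0.8 -3.3 71.3] turn -0.01 yaw0 -2.07
```

>>> {"method": "move_arm", "body": {"increments": [[[1,-3,20],-0.01,0],[[1,-3,45],-0.01,0],[[1,-3,65],-0.01,0],[[1,-3,71],-0.01,0],[[1,-3,71],-0.01,0]]}}

```text
time_s: 2.95
tcp_pos: [0.5757, 0.1252, 0.0507]
tcp_rot: [1.0, -0.013, 0.0, 0.0]
contact_force: [-0.1, 0.8, -0.2]
width: 0.0883
finger_force: 0.0
```

>>> {"method": "move_arm", "body": {"increments": [[[0,0,0],0,0.5],[[0,0,0],0,0.9],[[0,0,0],0,1],[[0,0,0],0,1],[[0,0,0],0,1]], "squeeze": 30}}

```text
time_s: 3.45
tcp_pos: [0.5752, 0.1254, 0.05]
tcp_rot: [1.0, -0.013, 0.0, 0.0]
contact_force: [-0.1, -0.3, 0.7]
width: 0.0497
finger_force: 0.0
```

>>> {"method": "move_arm", "body": {"increments": [[[0,0,0],0,1],[[0,0,0],0,1],[[0,0,0],0,1],[[0,0,0],0,1],[[0,0,0],0,1]]}}

```text
time_s: 3.95
tcp_pos: [0.575, 0.1254, 0.0497]
tcp_rot: [1.0, -0.013, -0.0, 0.0]
contact_force: [1.1, 0.0, 0.4]
width: 0.0154
finger_force: 30.0
```

>>> {"method": "move_arm", "body": {"increments": [[[0,0,-10],0,1],[[0,0,-35],0,1],[[0,0,-70],0,1],[[0,0,-105],0,1],[[0,0,-130],0,1]]}}

```text
time_s: 4.45
tcp_pos: [0.5758, 0.1255, 0.183]
tcp_rot: [1.0, -0.013, 0.001, -0.0]
contact_force: [0.8, 0.0, -1.8]
width: 0.0158
finger_force: 30.0
```

>>> {"method": "move_arm", "body": {"increments": [[[0,35,0],0,1],[[0,80,0],0,1],[[0,125,0],0,1],[[0,170,0],0,1],[[0,210,0],0,1]]}}

```text
time_s: 4.95
tcp_pos: [0.5695, -0.0865, 0.1806]
tcp_rot: [1.0, -0.013, 0.0, 0.0]
contact_force: [0.9, -0.2, -0.9]
width: 0.0158
finger_force: 30.0
```

```bash
python3 - <<'E'
from h import *
t=snap('top'); s=snap('scene')
cv2.imwrite('pics/two2.png',np.hstack([cv2.resize(t['img'][130:250,330:490,::-1],None,fx=2.5,fy=2.5),cv2.resize(s['img'][100:310,190:470,::-1],(400,300))]))
Q=pts(t)
blob(Q,0,0,(.3,.75),(-.5,-.2),(.0085,.03),25)
print(env.read_state()['tcp_pos'])
E
```

```text
n 54 mean [ 586.5 -326.1   13.9] rect [ 586.5 -334.4] [156.1  21.1] -78.1
n 159 mean [ 472.9 -344.3   13.9] rect [ 500.3 -340.8] [197.4 152.1] -83.2
[ 0.56975215 -0.0892909   0.18058533]
```

View pics/two2.png

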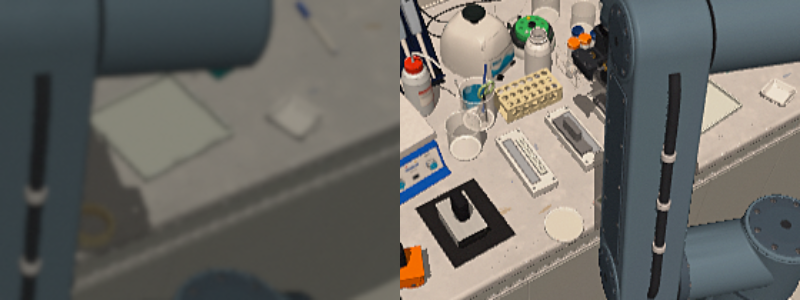

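The whole tray shows in the top view, corners in the image at about (389,202), (423,183), (396,161) and (368,178).

```bash
python3 - <<'E'
from h import *
t=snap('top'); Q=pts(t)
for u,v in((389.2,202),(422.8,183.2),(396,160.8),(368,178)): print(ray(t,u,v,.016).round(4))
m=(Q[...,2]>.009)&(Q[...,2]<.022)&(Q[...,0]>.35)&(Q[...,0]<.62)&(Q[...,1]<-.22)&(Q[...,1]>-.46)
print(m.sum(),rect(Q[m][:,:2]))
# white-ish tray mask, largest contour
i=t['img'].astype(int); sub=np.zeros(m.shape,bool); sub[155:206,364:428]=1
w=(sub&(i.min(-1)>120)).astype(np.uint8); print(i[182,390],i[195,405],i[170,420])
hsv=cv2.cvtColor(t['img'],cv2.COLOR_RGB2HSV); print(hsv[182,390],hsv[200,408],hsv[165,420])
lab=np.abs(i-i[182,390]).max(-1)<14; w=(sub&lab).astype(np.uint8)
n,l,st,_=cv2.connectedComponentsWithStats(w); k=1+st[1:,4].argmax(); v,u=np.nonzero(l==k)
print(st[k],rect(np.array([ray(t,a,b,.012)[:2] for a,b in zip(u,v)])))
E
```

```text
[ 0.4085 -0.2512  0.016 ]
[ 0.4313 -0.4315  0.016 ]
[ 0.585  -0.4062  0.016 ]
[ 0.5535 -0.2447  0.016 ]
253 (array([ 487.2, -343.5]), array([212.2, 198.6]), 7.0)
[136 135 122] [125 121 112] [127 123 114]
[ 28  26 136] [ 19  28 128] [ 21  26 127]
[ 368  162   53   38 1123] (array([ 503.1, -333.8]), array([174.4, 150.8]), -83.6)
```

```bash
python3 -c "
from h import *
to(507,-386.5,100,7)"
```

```text
inc [-53.9 301.4  80.4] turn -0.152 yaw0 -1.68
```

>>> {"method": "move_arm", "body": {"increments": [[[-10,40,0],0,1],[[-20,85,0],0,1],[[-32,130,0],0,1],[[-44,180,0],0,1],[[-54,225,0],0,1]]}}

```text
time_s: 5.6
tcp_pos: [0.5101, -0.3082, 0.1802]
tcp_rot: [1.0, -0.012, 0.0, -0.0]
contact_force: [1.1, 0.2, -0.7]
width: 0.0157
finger_force: 30.0
```

>>> {"method": "move_arm", "body": {"increments": [[[0,35,5],-0.05,1],[[0,65,30],-0.1,1],[[0,76,60],-0.15,1],[[0,76,85],-0.15,1],[[0,76,85],-0.15,1]]}}

```text
time_s: 6.1
tcp_pos: [0.5066, -0.3808, 0.0906]
tcp_rot: [0.998, 0.063, -0.002, -0.003]
contact_force: [-1.0, 0.2, -1.0]
width: 0.0161
finger_force: 30.0
```

```bash
python3 -c "
from h import *
env.snapshot('top');env.snapshot('top')
to(507,-386.5,25,7)"
```

```text
inc [-2.1  3.6 69.9] turn 0.004 yaw0 7.22
```

>>> {"method": "move_arm", "body": {"increments": [[[-2,4,20],0,1],[[-2,4,40],0,1],[[-2,4,58],0,1],[[-2,4,66],0,1],[[-2,4,70],0,1]]}}

```text
time_s: 6.7
tcp_pos: [0.507, -0.3879, 0.0246]
tcp_rot: [0.998, 0.063, -0.0, -0.0]
contact_force: [-1.0, -0.1, -0.7]
width: 0.0157
finger_force: 30.0
```

>>> {"method": "move_arm", "body": {"increments": [[[0,0,0],0,1],[[0,0,0],0,1],[[0,0,0],0,1],[[0,0,0],0,0.6],[[0,0,0],0,0.6]]}}

```text
time_s: 7.2
tcp_pos: [0.5069, -0.3886, 0.0253]
tcp_rot: [0.998, 0.062, 0.0, 0.0]
contact_force: [0.2, -0.7, -1.1]
width: 0.0295
finger_force: 0.0
```

>>> {"method": "move_arm", "body": {"increments": [[[0,0,0],0,0.6],[[0,0,0],0,0.6],[[0,0,-35],0,0.5],[[0,0,-80],0,0],[[0,0,-125],0,0]]}}

```text
time_s: 7.7
tcp_pos: [0.5062, -0.3878, 0.1504]
tcp_rot: [0.998, 0.062, -0.001, -0.001]
contact_force: [0.1, -0.1, 0.2]
width: 0.0572
finger_force: 0.0
```

>>> {"method": "move_arm", "body": {"increments": [[[15,-40,0],0,0],[[33,-85,0],0,0],[[52,-130,0],0,0],[[70,-175,0],0,0],[[90,-220,0],0,0]]}}

```text
time_s: 8.2
tcp_pos: [0.5687, -0.157, 0.15]
tcp_rot: [0.998, 0.062, 0.0, 0.0]
contact_force: [1.5, -0.5, -0.0]
width: 0.0883
finger_force: 0.0
```

>>> {"method": "move_arm", "body": {"increments": [[[10,-30,10],0.1,0],[[14,-36,25],0.17,0],[[14,-36,35],0.17,0],[[14,-36,35],0.17,0],[[14,-36,35],0.17,0]]}}

```text
time_s: 8.7
tcp_pos: [0.5778, -0.1223, 0.1147]
tcp_rot: [1.0, -0.022, -0.0, 0.0]
contact_force: [-0.7, -0.2, 0.1]
width: 0.0885
finger_force: 0.0
```

```bash
python3 - <<'E'
from h import *
t=snap('top'); Q=pts(t); save(t,'t3.png',(340,130,480,240),5)
blob(Q,0,0,(.4,.62),(-.5,-.25),(.045,.065),8)
to(577.5,-121,49.5,-2.5)
E
```

```text
n 57 mean [ 580.  -489.7   54.4] rect [ 583.4 -490.6] [70.7 17.6] 11.1
n 51 mean [ 507.3 -383.7   50.6] rect [ 507.  -381.9] [57.9 21.8] 10.0
inc [-0.7 -1.6 65.7] turn -0.002 yaw0 -2.61
```

View pics/t3.png

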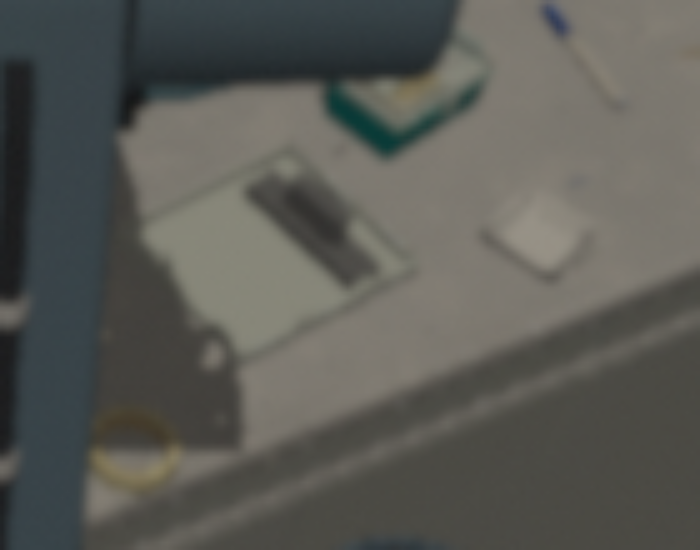

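The first cover lies flat in the right slot of the tray, rib up, at about (312,220) in the crop. Next is the cover on cassette C.

>>> {"method": "move_arm", "body": {"increments": [[[-1,-2,20],0,0],[[-1,-2,45],0,0],[[-1,-2,60],0,0],[[-1,-2,65],0,0.3],[[-1,-2,65],0,1]]}}

```text
time_s: 9.25
tcp_pos: [0.5768, -0.1197, 0.0494]
tcp_rot: [1.0, -0.023, -0.0, -0.0]
contact_force: [0.2, -0.6, 0.2]
width: 0.0737
finger_force: 0.0
```

>>> {"method": "move_arm", "body": {"increments": [[[0,0,0],0,1],[[0,0,0],0,1],[[0,0,0],0,1],[[0,0,0],0,1],[[0,0,0],0,1]]}}

```text
time_s: 9.75
tcp_pos: [0.5772, -0.1193, 0.05]
tcp_rot: [1.0, -0.023, 0.0, 0.0]
contact_force: [-0.2, 0.5, 0.1]
width: 0.0343
finger_force: 0.0
```

>>> {"method": "move_arm", "body": {"increments": [[[0,0,0],0,1],[[0,0,0],0,1],[[0,0,0],0,1],[[0,0,0],0,1],[[0,0,0],0,1]]}}

```text
time_s: 10.25
tcp_pos: [0.5771, -0.1194, 0.0498]
tcp_rot: [1.0, -0.023, 0.0, 0.0]
contact_force: [-0.6, 0.4, 1.4]
width: 0.0155
finger_force: 30.0
```

>>> {"method": "move_arm", "body": {"increments": [[[0,0,-10],0,1],[[0,0,-35],0,1],[[0,0,-65],0,1],[[0,0,-85],0,1],[[0,0,-100],0,1]]}}

```text
time_s: 10.75
tcp_pos: [0.5777, -0.1194, 0.152]
tcp_rot: [1.0, -0.023, 0.001, 0.0]
contact_force: [0.3, 0.2, -1.5]
width: 0.0155
finger_force: 30.0
```

```bash
python3 - <<'E'
from h import *
to(500.5,-332,100,7)
E
```

```text
inc [-67.7 215.8  52. ] turn -0.167 yaw0 -2.58
```

>>> {"method": "move_arm", "body": {"increments": [[[-13,40,0],0,1],[[-27,85,0],0,1],[[-42,130,0],0,1],[[-55,175,0],0,1],[[-68,216,0],0,1]]}}

```text
time_s: 11.25
tcp_pos: [0.4984, -0.3337, 0.1499]
tcp_rot: [1.0, -0.023, -0.0, -0.0]
contact_force: [1.0, 0.0, -0.9]
width: 0.0155
finger_force: 30.0
```

>>> {"method": "move_arm", "body": {"increments": [[[0,0,20],-0.08,1],[[0,0,50],-0.167,1],[[0,0,60],-0.167,1],[[0,0,60],-0.167,1],[[0,0,60],-0.167,1]]}}

```text
time_s: 11.75
tcp_pos: [0.4999, -0.3319, 0.0904]
tcp_rot: [0.998, 0.06, 0.0, 0.0]
contact_force: [0.3, -0.3, -1.1]
width: 0.0157
finger_force: 30.0
```

```bash
python3 - <<'E'
from h import *
to(500.5,-332,25.3,7)
E
```

```text
inc [ 0.6  0.1 65.1] turn -0.001 yaw0 6.92
```

>>> {"method": "move_arm", "body": {"increments": [[[0,0,20],0,1],[[0,0,40],0,1],[[0,0,56],0,1],[[0,0,62],0,1],[[0,0,65],0,1]]}}

```text
time_s: 12.25
tcp_pos: [0.4996, -0.3319, 0.0247]
tcp_rot: [0.998, 0.061, -0.0, -0.0]
contact_force: [0.2, 0.3, -0.8]
width: 0.0157
finger_force: 30.0
```

>>> {"method": "move_arm", "body": {"increments": [[[0,0,0],0,1],[[0,0,0],0,1],[[0,0,0],0,1],[[0,0,0],0,0.6],[[0,0,0],0,0.6]]}}

```text
time_s: 12.75
tcp_pos: [0.4997, -0.3323, 0.0253]
tcp_rot: [0.998, 0.061, 0.0, 0.0]
contact_force: [-0.1, -1.6, -0.2]
width: 0.0296
finger_force: 0.0
```

>>> {"method": "move_arm", "body": {"increments": [[[0,0,0],0,0.6],[[0,0,0],0,0.6],[[0,0,-35],0,0.6],[[0,0,-80],0,0.6],[[0,0,-125],0,0]]}}

```text
time_s: 13.25
tcp_pos: [0.4989, -0.3315, 0.1504]
tcp_rot: [0.998, 0.061, -0.001, -0.001]
contact_force: [-0.4, -0.5, 0.2]
width: 0.0413
finger_force: 0.0
```

>>> {"method": "move_arm", "body": {"increments": [[[14,-42,0],0,0],[[28,-86,0],0,0],[[43,-132,0],0,0],[[58,-178,0],0,0],[[73,-224,0],0,0]]}}

```text
time_s: 13.75
tcp_pos: [0.5447, -0.099, 0.1499]
tcp_rot: [0.998, 0.061, 0.0, 0.0]
contact_force: [0.1, -0.2, -0.0]
width: 0.081
finger_force: 0.0
```

>>> {"method": "move_arm", "body": {"increments": [[[14,-42,0],0,0],[[27,-80,0],0,0],[[35,-105,0],0.08,0],[[35,-105,15],0.148,0],[[35,-105,35],0.148,0]]}}

```text
time_s: 14.25
tcp_pos: [0.5678, 0.0088, 0.1156]
tcp_rot: [1.0, -0.013, 0.002, 0.0]
contact_force: [0.2, 0.2, -1.3]
width: 0.088
finger_force: 0.0
```

```bash
python3 - <<'E'
from h import *
t=snap('top'); Q=pts(t);s=snap('scene')
blob(Q,0,0,(.4,.62),(-.45,-.25),(.045,.065),8)
to(568,8.3,49.5,-1.5)
E
```

```text
n 53 mean [ 504.5 -382.9   51. ] rect [ 505.1 -384.8] [60.5 20.9] 3.3
n 52 mean [ 497.5 -326.4   50.9] rect [ 499.1 -327. ] [57.6 19.3] 1.2
inc [ 3.7  0.1 62.7] turn 0.001 yaw0 -1.45
```

>>> {"method": "move_arm", "body": {"increments": [[[2,0,20],0,0],[[2,0,45],0,0],[[2,0,60],0,0],[[2,0,65],0,0.3],[[2,0,65],0,1]]}}

```text
time_s: 14.85
tcp_pos: [0.5684, 0.0075, 0.0495]
tcp_rot: [1.0, -0.013, -0.001, -0.0]
contact_force: [0.2, -0.5, 1.2]
width: 0.0745
finger_force: 0.0
```

>>> {"method": "move_arm", "body": {"increments": [[[0,0,0],0,1],[[0,0,0],0,1],[[0,0,0],0,1],[[0,0,0],0,1],[[0,0,0],0,1]]}}

```text
time_s: 15.35
tcp_pos: [0.5688, 0.0076, 0.05]
tcp_rot: [1.0, -0.013, 0.0, 0.0]
contact_force: [0.2, -0.3, 0.0]
width: 0.034
finger_force: 0.0
```

>>> {"method": "move_arm", "body": {"increments": [[[0,0,0],0,1],[[0,0,0],0,1],[[0,0,0],0,1],[[0,0,0],0,1],[[0,0,0],0,1]]}}

```text
time_s: 15.85
tcp_pos: [0.5686, 0.0076, 0.0497]
tcp_rot: [1.0, -0.013, -0.0, 0.0]
contact_force: [-0.3, -0.3, -0.5]
width: 0.0159
finger_force: 29.8
```

>>> {"method": "move_arm", "body": {"increments": [[[0,0,-10],0,1],[[0,0,-35],0,1],[[0,0,-65],0,1],[[0,0,-85],0,1],[[0,0,-100],0,1]]}}

```text
time_s: 16.35
tcp_pos: [0.5693, 0.0076, 0.152]
tcp_rot: [1.0, -0.013, 0.001, 0.0]
contact_force: [-0.2, 1.0, -0.4]
width: 0.0159
finger_force: 29.8
```

```bash
python3 - <<'E'
from h import *
to(493.5,-276,150,7)
E
```

```text
inc [-68.4 285.4   2. ] turn -0.148 yaw0 -1.5
```

>>> {"method": "move_arm", "body": {"increments": [[[-10,40,0],0,1],[[-20,85,0],0,1],[[-31,130,0],0,1],[[-42,175,0],0,1],[[-53,220,0],0,1]]}}

```text
time_s: 16.85
tcp_pos: [0.509, -0.2123, 0.1499]
tcp_rot: [1.0, -0.013, -0.0, -0.0]
contact_force: [0.3, 0.2, -0.9]
width: 0.0157
finger_force: 29.8
```

>>> {"method": "move_arm", "body": {"increments": [[[-9,40,0],-0.04,1],[[-15,65,10],-0.1,1],[[-15,65,40],-0.148,1],[[-15,65,60],-0.148,1],[[-15,65,60],-0.148,1]]}}

```text
time_s: 17.35
tcp_pos: [0.4909, -0.274, 0.0866]
tcp_rot: [0.998, 0.06, -0.002, -0.002]
contact_force: [-0.1, 0.1, -1.5]
width: 0.0158
finger_force: 29.8
```

```bash
python3 - <<'E'
from h import *
env.snapshot('top'); to(493.5,-276,25.3,7)
E
```

```text
inc [ 1.5  1.7 63.1] turn -0.001 yaw0 6.95
```

>>> {"method": "move_arm", "body": {"increments": [[[1,1,20],0,1],[[1,1,40],0,1],[[1,1,56],0,1],[[1,1,62],0,1],[[1,1,64],0,1]]}}

```text
time_s: 17.9
tcp_pos: [0.4944, -0.2762, 0.0256]
tcp_rot: [0.998, 0.061, -0.0, -0.0]
contact_force: [0.2, -0.7, -0.7]
width: 0.0157
finger_force: 29.8
```

>>> {"method": "move_arm", "body": {"increments": [[[0,0,0],0,1],[[0,0,0],0,1],[[0,0,0],0,1],[[0,0,0],0,0.6],[[0,0,0],0,0.6]]}}

```text
time_s: 18.4
tcp_pos: [0.4946, -0.2766, 0.0262]
tcp_rot: [0.998, 0.061, 0.0, 0.0]
contact_force: [0.9, -0.8, -0.1]
width: 0.0296
finger_force: 0.0
```

>>> {"method": "move_arm", "body": {"increments": [[[0,0,0],0,0.6],[[0,0,0],0,0.6],[[0,0,-45],0,0.6],[[0,0,-95],0,0.6],[[0,0,-140],0,0]]}}

```text
time_s: 18.9
tcp_pos: [0.4942, -0.2763, 0.1674]
tcp_rot: [0.998, 0.061, -0.0, -0.0]
contact_force: [0.9, 0.3, -0.5]
width: 0.0413
finger_force: 0.0
```

>>> {"method": "move_arm", "body": {"increments": [[[6,-42,-10],0,0],[[11,-90,-20],0,0],[[17,-138,-20],0,0],[[23,-186,-20],0,0],[[29,-234,-20],0,0]]}}

```text
time_s: 19.4
tcp_pos: [0.4944, -0.0388, 0.1861]
tcp_rot: [0.998, 0.061, 0.0, 0.0]
contact_force: [0.7, -0.2, 0.3]
width: 0.0815
finger_force: 0.0
```

```bash
python3 - <<'E'
from h import *
t=snap('top'); Q=pts(t);s=snap('scene');P=pts(s)
blob(Q,0,0,(.4,.62),(-.45,-.2),(.045,.065),8)
print('chan');blob(Q,0,0,(.4,.62),(-.45,-.2),(.017,.027),30)
print('handle');blob(P,0,0,(.35,.62),(.25,.5),(.118,.14))
save(s,'s4.png',(170,130,420,300),3)
save(t,'t4.png',(340,130,480,240),5)
st=env.read_state();print(st['time_s'],st['tcp_pos'])
E
```

```text
chan
n 59 mean [ 451.5 -275.    20.9] rect [ 454.5 -275.8] [53.9 34.5] 14.3
n 33 mean [ 448.7 -330.5   20.4] rect [ 451.6 -331.8] [32.  28.7] 7.0
handle
n 116 mean [490.5 358.  128.2] rect [492.1 357. ] [45.2 27. ] -2.5
19.5 [ 0.49392941 -0.03544523  0.18570905]
```

View pics/s4.png

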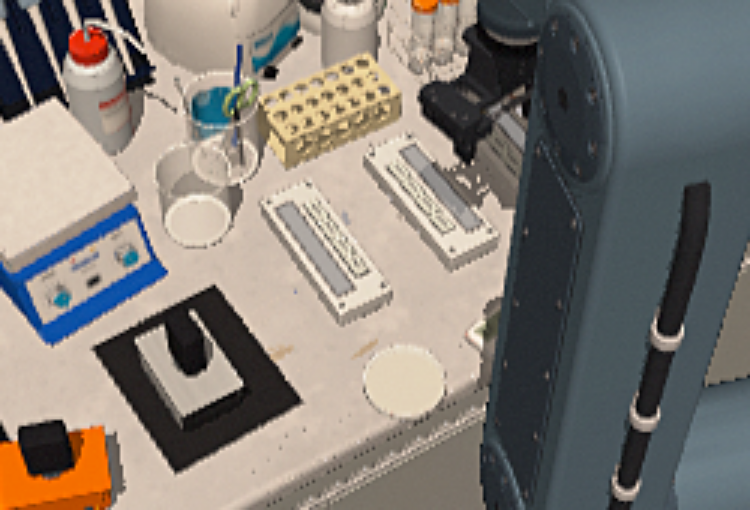

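View pics/t4.png

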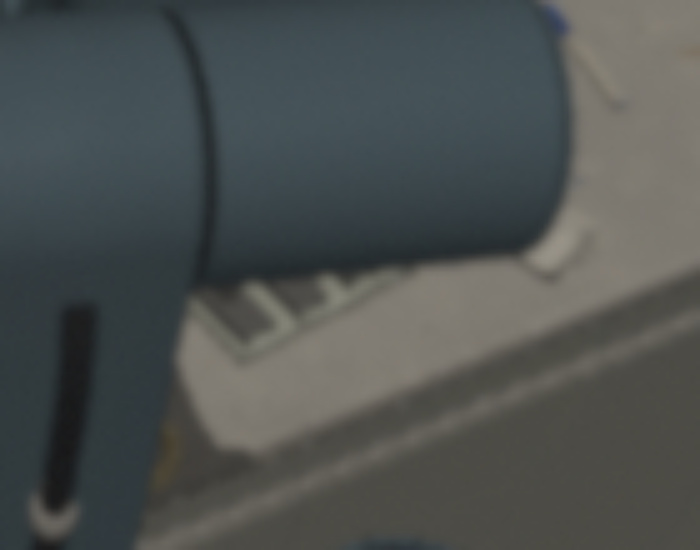

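All three bars are bare now. The bar links show at about (330,225) and (420,200) in the crop, and the roller stands unmoved on its mat at (190,370). The covers lie in the tray. I fetch the roller next.

>>> {"method": "move_arm", "body": {"increments": [[[5,-40,0],0,0],[[10,-88,0],0,0],[[16,-136,0],0,0],[[22,-184,0],0,0],[[27,-232,0],0,0]]}}

```text
time_s: 20.0
tcp_pos: [0.4936, 0.1941, 0.1859]
tcp_rot: [0.998, 0.06, 0.0, 0.0]
contact_force: [0.7, 0.8, -0.8]
width: 0.0882
finger_force: 0.0
```

>>> {"method": "move_arm", "body": {"increments": [[[6,-48,0],0,0],[[12,-96,0],0,0],[[16,-135,0],0.05,0],[[18,-158,0],0.1,0],[[18,-158,0],0.148,0]]}}

```text
time_s: 20.5
tcp_pos: [0.4918, 0.3544, 0.1855]
tcp_rot: [1.0, -0.013, 0.0, -0.0]
contact_force: [-1.2, 0.5, -0.3]
width: 0.088
finger_force: 0.0
```

```bash
python3 - <<'E'
from h import *
s=snap('scene');P=pts(s)
print('handle');blob(P,0,0,(.35,.62),(.25,.5),(.118,.14))
to(491.5,357,82,-1.5)
E
```

```text
handle
n 120 mean [489.5 358.2 128.3] rect [490.7 357.4] [45.2 26.9] -0.6
inc [ -0.6  -3.9 103.4] turn -0.002 yaw0 -1.62
```

>>> {"method": "move_arm", "body": {"increments": [[[-1,-3,30],0,0],[[-1,-3,65],0,0],[[-1,-3,90],0,0],[[-1,-3,100],0,0],[[-1,-3,103],0,0]], "squeeze": 60}}

```text
time_s: 21.05
tcp_pos: [0.4908, 0.354, 0.0815]
tcp_rot: [1.0, -0.013, -0.001, 0.001]
contact_force: [-0.7, -0.6, -0.3]
width: 0.0883
finger_force: 0.0
```

>>> {"method": "move_arm", "body": {"increments": [[[0,0,0],0,1],[[0,0,0],0,1],[[0,0,0],0,1],[[0,0,0],0,1],[[0,0,0],0,1]]}}

```text
time_s: 21.55
tcp_pos: [0.4913, 0.3552, 0.0834]
tcp_rot: [1.0, -0.013, 0.0, -0.0]
contact_force: [0.1, -0.0, -1.0]
width: 0.0503
finger_force: 0.0
```

>>> {"method": "move_arm", "body": {"increments": [[[0,0,0],0,1],[[0,0,0],0,1],[[0,0,0],0,1],[[0,0,0],0,1],[[0,0,0],0,1]]}}

```text
time_s: 22.05
tcp_pos: [0.491, 0.3552, 0.0827]
tcp_rot: [1.0, -0.013, -0.0, -0.0]
contact_force: [0.0, 2.0, -0.7]
width: 0.0253
finger_force: 59.8
```

>>> {"method": "move_arm", "body": {"increments": [[[0,0,-10],0,1],[[0,0,-35],0,1],[[0,0,-65],0,1],[[0,0,-85],0,1],[[0,0,-100],0,1]]}}

```text
time_s: 22.55
tcp_pos: [0.491, 0.3548, 0.1842]
tcp_rot: [1.0, -0.013, 0.0, 0.0]
contact_force: [0.4, 0.4, -5.0]
width: 0.0256
finger_force: 59.8
```

```bash
python3 - <<'E'
from h import *
s=snap('scene');P=pts(s)
print('handle');blob(P,0,0,(.35,.62),(.25,.5),(.2,.24))
to(515,125.4,180,-1.5); print(env.read_state()['tcp_pos'])
E
```

```text
handle
n 22 mean [501.  349.9 231.7] rect [501.1 349.6] [30.4  9.7] -88.0
n 151 mean [477.8 354.1 219.5] rect [478.4 355.5] [55.3 18.8] 86.7
inc [ 28.9 229.3   6.3] turn -0.0 yaw0 -1.5
[0.49208422 0.35541    0.18653365]
```

```bash
python3 - <<'E'
from h import *
s=snap('scene')
for u,v in((165,257),(120,245),(208,250),(170,290)): print(ray(s,195+u/4,140+v/4,.003).round(3))
for u,v in((107,185),(205,205)): print('rim',ray(s,195+u/4,140+v/4,.09).round(3))
E
```

```text
[0.695 0.237 0.003]
[0.729 0.265 0.003]
[0.682 0.201 0.003]
[0.66  0.251 0.003]
rim [0.727 0.27  0.09 ]
rim [0.663 0.209 0.09 ]
```

>>> {"method": "move_arm", "body": {"increments": [[[18,40,0],0,1],[[35,85,0],0,1],[[52,130,0],0,1],[[70,180,0],0,1],[[89,228,0],0,1]]}}

```text
time_s: 23.15
tcp_pos: [0.5714, 0.1274, 0.1809]
tcp_rot: [1.0, -0.013, -0.002, 0.0]
contact_force: [1.1, 0.3, -5.0]
width: 0.0254
finger_force: 59.8
```

>>> {"method": "move_arm", "body": {"increments": [[[0,0,15],0,1],[[0,0,35],0,1],[[0,0,50],0,1],[[0,0,60],0,1],[[0,0,60],0,1]]}}

```text
time_s: 23.65
tcp_pos: [0.5705, 0.1298, 0.1202]
tcp_rot: [1.0, -0.013, -0.002, 0.0]
contact_force: [-0.3, -0.4, -5.2]
width: 0.0253
finger_force: 59.9
```

```bash
python3 - <<'E'
from h import *
st=env.read_state();print(st['tcp_pos'],st['contact_force']);to(574.8,125.4,115,-1.5)
E
```

```text
[0.57053117 0.12977164 0.12020013] [-0.32614441 -0.41947082 -5.17595755]
inc [4.4 4.3 5.2] turn 0.001 yaw0 -1.45
```

>>> {"method": "move_arm", "body": {"increments": [[[2,2,0],0,1],[[4,4,0],0,1],[[4,4,3],0,1],[[4,4,5],0,1],[[4,4,6],0,1]]}}

```text
time_s: 24.15
tcp_pos: [0.5762, 0.1252, 0.1167]
tcp_rot: [1.0, -0.013, -0.0, -0.0]
contact_force: [-0.1, -0.1, -4.7]
width: 0.0256
finger_force: 59.9
```

>>> {"method": "move_arm", "body": {"increments": [[[0,0,1],0,1],[[0,0,2],0,1],[[0,0,3],0,1],[[0,0,4],0,1],[[0,0,4],0,1]]}}

```text
time_s: 24.65
tcp_pos: [0.5769, 0.1252, 0.1138]
tcp_rot: [1.0, -0.013, 0.001, -0.0]
contact_force: [-1.6, -0.4, 4.4]
width: 0.0257
finger_force: 59.9
```

>>> {"method": "move_arm", "body": {"increments": [[[0,0,1],0,1],[[0,0,2],0,1],[[0,0,2],0,1],[[0,0,2],0,1],[[0,0,2],0,1]]}}

```text
time_s: 25.15
tcp_pos: [0.5774, 0.1252, 0.1124]
tcp_rot: [1.0, -0.013, 0.001, -0.0]
contact_force: [-3.5, -0.5, 6.2]
width: 0.0257
finger_force: 59.9
```

>>> {"method": "move_arm", "body": {"increments": [[[0,0,1],0,1],[[0,0,2],0,1],[[0,0,3],0,1],[[0,0,3],0,1],[[0,0,3],0,1]]}}

```text
time_s: 25.65
tcp_pos: [0.5794, 0.1252, 0.1111]
tcp_rot: [1.0, -0.013, 0.004, -0.0]
contact_force: [-0.3, -0.7, 12.3]
width: 0.0254
finger_force: 59.9
```

>>> {"method": "move_arm", "body": {"increments": [[[0,0,1],0,1],[[0,0,2],0,1],[[0,0,3],0,1],[[0,0,3],0,1],[[0,0,3],0,1]]}}

```text
time_s: 26.15
tcp_pos: [0.5809, 0.1251, 0.1097]
tcp_rot: [1.0, -0.013, 0.005, -0.0]
contact_force: [0.1, -1.1, 16.9]
width: 0.0255
finger_force: 59.9
```

>>> {"method": "move_arm", "body": {"increments": [[[0,0,3],0,1],[[-10,0,3],0,1],[[-20,0,3],0,1],[[-32,0,3],0,1],[[-44,0,3],0,1]]}}

```text
time_s: 26.65
tcp_pos: [0.5408, 0.1259, 0.1097]
tcp_rot: [1.0, -0.013, 0.01, 0.0]
contact_force: [4.4, -2.3, 29.0]
width: 0.0254
finger_force: 59.9
```

>>> {"method": "move_arm", "body": {"increments": [[[0,0,0],0,1],[[10,0,0],0,1],[[20,0,0],0,1],[[32,0,0],0,1],[[44,0,0],0,1]]}}

```text
time_s: 27.15
tcp_pos: [0.5822, 0.1252, 0.1093]
tcp_rot: [1.0, -0.013, 0.006, -0.0]
contact_force: [-4.7, -1.1, 32.0]
width: 0.0258
finger_force: 60.0
```

>>> {"method": "move_arm", "body": {"increments": [[[10,0,0],0,1],[[20,0,0],0,1],[[30,0,0],0,1],[[42,0,0],0,1],[[44,0,0],0,1]]}}

```text
time_s: 27.65
tcp_pos: [0.6266, 0.1242, 0.1093]
tcp_rot: [1.0, -0.013, 0.007, -0.0]
contact_force: [-3.8, 0.9, 30.7]
width: 0.0256
finger_force: 60.0
```

```bash
python3 - <<'E'
from h import *
st=env.read_state();print(st['tcp_pos'],st['contact_force'],st['wrist_torque'],R.from_quat(st['tcp_rot']).as_matrix()[:,2])
E
```

```text
[0.62660107 0.12424069 0.1093444 ] [-3.8391029   0.88073306 30.65297749] [0.2141639  1.29395825 0.01495906] [ 1.33243987e-02  5.81218079e-04 -9.99911057e-01]
```

>>> {"method": "move_arm", "body": {"increments": [[[-10,0,2],0,1],[[-20,0,2],0,1],[[-30,0,2],0,1],[[-40,0,2],0,1],[[-50,0,2],0,1]]}}

```text
time_s: 28.15
tcp_pos: [0.5791, 0.1252, 0.1094]
tcp_rot: [1.0, -0.013, 0.011, -0.0]
contact_force: [3.3, -1.3, 36.2]
width: 0.0257
finger_force: 60.0
```

>>> {"method": "move_arm", "body": {"increments": [[[-10,0,0],0,1],[[-20,0,0],0,1],[[-30,0,0],0,1],[[-40,0,0],0,1],[[-46,0,0],0,1]]}}

```text
time_s: 28.65
tcp_pos: [0.5334, 0.1262, 0.1094]
tcp_rot: [1.0, -0.013, 0.011, 0.0]
contact_force: [3.3, -2.3, 39.7]
width: 0.0257
finger_force: 60.0
```

>>> {"method": "move_arm", "body": {"increments": [[[0,0,0],0,1],[[0,0,-10],0,1],[[0,0,-30],0,1],[[0,0,-60],0,1],[[0,20,-70],0,1]]}}

```text
time_s: 29.15
tcp_pos: [0.5246, 0.108, 0.1718]
tcp_rot: [1.0, -0.012, 0.002, -0.001]
contact_force: [0.5, 0.0, -5.1]
width: 0.0256
finger_force: 60.0
```

```bash
python3 - <<'E'
from h import *
st=env.read_state();print(st['tcp_pos'],st['contact_force'],R.from_quat(st['tcp_rot']).as_matrix()[:,2]); to(526,7.6,180,-1.5)
E
```

```text
[0.52463077 0.10796789 0.17175352] [ 0.48492742  0.03797412 -5.05302535] [ 0.00303541  0.00106149 -0.99999483]
inc [  3.8 100.3  -8.3] turn 0.002 yaw0 -1.37
```

>>> {"method": "move_arm", "body": {"increments": [[[10,30,0],0,1],[[25,60,0],0,1],[[42,90,0],0,1],[[42,100,20],0,1],[[42,100,50],0,1]]}}

```text
time_s: 29.65
tcp_pos: [0.5647, 0.0032, 0.1201]
tcp_rot: [1.0, -0.014, 0.002, 0.001]
contact_force: [0.5, -0.1, -5.9]
width: 0.0254
finger_force: 60.0
```

```bash
python3 - <<'E'
from h import *
s=snap('scene');P=pts(s)
save(s,'s5.png',(230,170,380,260),5)
for x in range(520,635,15):
    m=(abs(P[...,0]*1000-x)<7)&(abs(P[...,1]*1000-125.5)<6); r=(abs(P[...,0]*1000-x)<7)&(abs(P[...,1]*1000-150)<6)
    print(x,m.sum(),(np.median(P[m][:,2])*1000).round(1),(np.median(P[r][:,2])*1000).round(1))
print(env.read_state()['tcp_pos']); to(568,7.6,116,-1.5)
E
```

```text
520 13 31.7 30.7
535 10 31.6 31.1
550 12 30.7 33.4
565 10 32.7 29.2
580 12 31.3 30.0
595 9 30.5 32.3
610 10 31.9 31.6
625 9 31.3 34.4
[0.56007412 0.00471607 0.11346623]
inc [ 7.8 -3.1 -2.6] turn -0.002 yaw0 -1.63
```

View pics/s5.png

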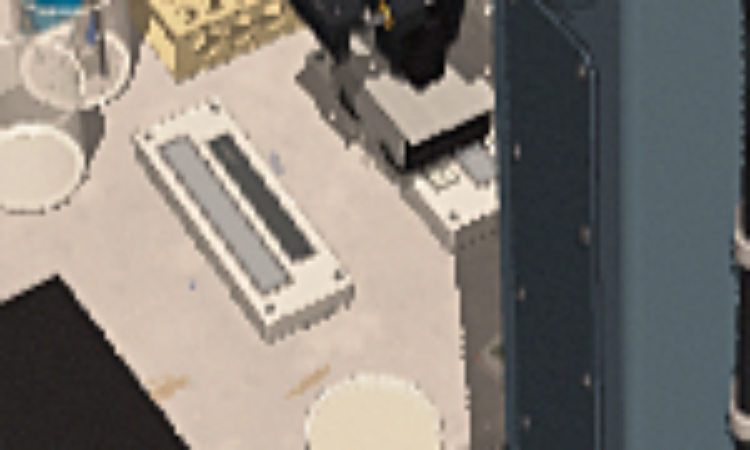

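The left bar now shows dark along its whole length in the crop, (210,140) to (310,255), so it is flush. Next is the middle bar.

>>> {"method": "move_arm", "body": {"increments": [[[3,-2,-4],0,1],[[3,-2,-4],0,1],[[3,-2,-4],0,1],[[3,-2,-4],0,1],[[3,-2,0],0,1]]}}

```text
time_s: 30.2
tcp_pos: [0.5671, 0.0075, 0.121]
tcp_rot: [1.0, -0.013, 0.001, 0.0]
contact_force: [-0.5, -0.0, -5.3]
width: 0.0257
finger_force: 60.0
```

>>> {"method": "move_arm", "body": {"increments": [[[0,0,2],0,1],[[0,0,5],0,1],[[0,0,8],0,1],[[0,0,10],0,1],[[0,0,10],0,1]]}}

```text
time_s: 30.7
tcp_pos: [0.5681, 0.0073, 0.1129]
tcp_rot: [1.0, -0.013, 0.002, 0.0]
contact_force: [-3.9, 1.9, 13.4]
width: 0.0252
finger_force: 60.0
```

>>> {"method": "move_arm", "body": {"increments": [[[0,0,3],0,1],[[0,0,6],0,1],[[0,0,9],0,1],[[0,0,10],0,1],[[0,0,10],0,1]]}}

```text
time_s: 31.2
tcp_pos: [0.5738, 0.0072, 0.1093]
tcp_rot: [1.0, -0.013, 0.009, 0.001]
contact_force: [-2.8, 5.6, 39.7]
width: 0.0254
finger_force: 60.0
```

>>> {"method": "move_arm", "body": {"increments": [[[-10,0,0],0,1],[[-20,0,0],0,1],[[-30,0,0],0,1],[[-42,0,0],0,1],[[-50,0,0],0,1]]}}

```text
time_s: 31.7
tcp_pos: [0.5252, 0.0082, 0.1093]
tcp_rot: [1.0, -0.013, 0.011, 0.001]
contact_force: [3.3, 5.9, 39.8]
width: 0.0253
finger_force: 60.0
```

>>> {"method": "move_arm", "body": {"increments": [[[8,0,0],0,1],[[18,0,0],0,1],[[28,0,0],0,1],[[38,0,0],0,1],[[48,0,0],0,1]]}}

```text
time_s: 32.2
tcp_pos: [0.5719, 0.0073, 0.1092]
tcp_rot: [1.0, -0.013, 0.008, 0.001]
contact_force: [-4.8, 5.6, 40.5]
width: 0.0254
finger_force: 60.0
```

>>> {"method": "move_arm", "body": {"increments": [[[10,0,0],0,1],[[20,0,0],0,1],[[30,0,0],0,1],[[40,0,0],0,1],[[46,0,0],0,1]]}}

```text
time_s: 32.7
tcp_pos: [0.6176, 0.0063, 0.1092]
tcp_rot: [1.0, -0.013, 0.008, 0.0]
contact_force: [-3.5, 5.9, 37.1]
width: 0.0256
finger_force: 60.0
```

```bash
python3 - <<'E'
from h import *
st=env.read_state();print(st['tcp_pos'],st['contact_force'],R.from_quat(st['tcp_rot']).as_matrix()[:,2])
E
```

```text
[0.61757138 0.00628388 0.10917956] [-3.49580456  5.87170996 37.05589348] [ 1.59829373e-02 -9.98598186e-04 -9.99871766e-01]
```

>>> {"method": "move_arm", "body": {"increments": [[[0,0,-10],0,1],[[0,0,-40],0,1],[[-5,20,-70],0,1],[[-15,50,-70],0,1],[[-25,85,-70],0,1]]}}

```text
time_s: 33.2
tcp_pos: [0.583, -0.0783, 0.1705]
tcp_rot: [1.0, -0.012, 0.001, 0.0]
contact_force: [0.4, -0.2, -6.3]
width: 0.0258
finger_force: 60.0
```

>>> {"method": "move_arm", "body": {"increments": [[[-8,25,0],0,1],[[-14,42,0],0,1],[[-14,42,20],0,1],[[-14,42,40],0,1],[[-14,42,46],0,1]]}}

```text
time_s: 33.7
tcp_pos: [0.5656, -0.1192, 0.1207]
tcp_rot: [1.0, -0.013, -0.003, -0.001]
contact_force: [-0.5, 1.5, -5.0]
width: 0.0254
finger_force: 60.0
```

```bash
python3 - <<'E'
from h import *
s=snap('scene'); save(s,'s6.png',(230,140,420,260),4)
print(env.read_state()['tcp_pos']); to(577,-119.4,116,-2.2)
E
```

```text
[ 0.56575005 -0.11901929  0.12068218]
inc [11.3  0.1  4.6] turn 0.012 yaw0 -1.52
```

View pics/s6.png

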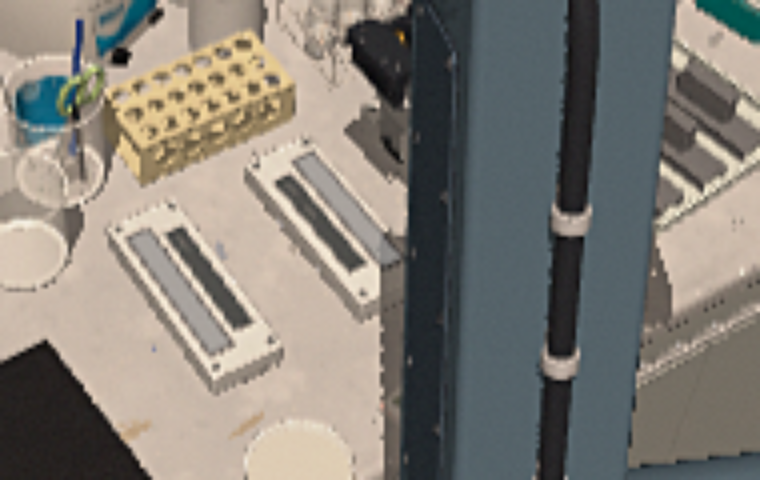

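The middle bar is dark along its whole length too, (280,180) to (360,265), and the covers are still in the tray. Now the right bar.

>>> {"method": "move_arm", "body": {"increments": [[[5,0,0],0.01,1],[[10,0,0],0.01,1],[[10,0,3],0.01,1],[[10,0,6],0.01,1],[[10,0,9],0.01,1]]}}

```text
time_s: 34.25
tcp_pos: [0.5779, -0.1199, 0.1147]
tcp_rot: [1.0, -0.018, 0.0, 0.0]
contact_force: [-0.0, -0.5, -5.4]
width: 0.0257
finger_force: 60.0
```

>>> {"method": "move_arm", "body": {"increments": [[[0,0,3],0,1],[[0,0,6],0,1],[[0,0,9],0,1],[[0,0,10],0,1],[[0,0,10],0,1]]}}

```text
time_s: 34.75
tcp_pos: [0.5824, -0.1202, 0.1098]
tcp_rot: [1.0, -0.018, 0.005, 0.001]
contact_force: [2.3, 4.5, 16.1]
width: 0.0256
finger_force: 60.0
```

>>> {"method": "move_arm", "body": {"increments": [[[-10,0,0],0,1],[[-20,0,0],0,1],[[-30,0,0],0,1],[[-42,0,0],0,1],[[-50,0,0],0,1]]}}

```text
time_s: 35.25
tcp_pos: [0.532, -0.119, 0.1093]
tcp_rot: [1.0, -0.018, 0.005, 0.001]
contact_force: [3.5, 2.7, 13.8]
width: 0.0258
finger_force: 60.0
```

>>> {"method": "move_arm", "body": {"increments": [[[8,0,0],0,1],[[18,0,0],0,1],[[28,0,0],0,1],[[38,0,0],0,1],[[48,0,0],0,1]]}}

```text
time_s: 35.75
tcp_pos: [0.5791, -0.1206, 0.1093]
tcp_rot: [1.0, -0.018, 0.003, 0.001]
contact_force: [-4.1, 3.3, 18.5]
width: 0.0253
finger_force: 60.0
```

>>> {"method": "move_arm", "body": {"increments": [[[10,0,0],0,1],[[20,0,0],0,1],[[30,0,0],0,1],[[40,0,0],0,1],[[46,0,0],0,1]]}}

```text
time_s: 36.25
tcp_pos: [0.6252, -0.1221, 0.1094]
tcp_rot: [1.0, -0.018, 0.004, 0.001]
contact_force: [-3.8, 1.4, 16.7]
width: 0.0253
finger_force: 60.0
```

```bash
python3 - <<'E'
from h import *
st=env.read_state();print(st['tcp_pos'],st['contact_force'],R.from_quat(st['tcp_rot']).as_matrix()[:,2])
E
```

```text
[ 0.62522005 -0.12210123  0.10935505] [-3.84099236  1.40349159 16.70551928] [ 0.00699377 -0.00186771 -0.9999738 ]
```

>>> {"method": "move_arm", "body": {"increments": [[[0,0,4],0,1],[[-10,0,5],0,1],[[-20,0,5],0,1],[[-32,0,5],0,1],[[-44,0,5],0,1]]}}

```text
time_s: 36.75
tcp_pos: [0.5856, -0.1209, 0.1092]
tcp_rot: [1.0, -0.018, 0.009, 0.002]
contact_force: [3.2, 7.8, 34.6]
width: 0.0254
finger_force: 60.0
```

>>> {"method": "move_arm", "body": {"increments": [[[-10,0,0],0,1],[[-20,0,0],0,1],[[-30,0,0],0,1],[[-42,0,0],0,1],[[-50,0,0],0,1]]}}

```text
time_s: 37.25
tcp_pos: [0.536, -0.1193, 0.1092]
tcp_rot: [1.0, -0.018, 0.01, 0.002]
contact_force: [4.1, 10.2, 38.2]
width: 0.0256
finger_force: 60.0
```

>>> {"method": "move_arm", "body": {"increments": [[[0,0,-10],0,1],[[0,0,-40],0,1],[[0,0,-80],0,1],[[0,-30,-100],0,1],[[-5,-70,-100],0,1]]}}

```text
time_s: 37.75
tcp_pos: [0.5281, -0.0496, 0.2037]
tcp_rot: [1.0, -0.02, 0.004, 0.001]
contact_force: [1.1, 1.5, -5.4]
width: 0.0255
finger_force: 60.0
```

>>> {"method": "move_arm", "body": {"increments": [[[-5,-45,0],0,1],[[-10,-90,0],0,1],[[-10,-138,0],0,1],[[-10,-186,0],0,1],[[-10,-230,0],0,1]]}}

```text
time_s: 38.25
tcp_pos: [0.523, 0.1842, 0.1993]
tcp_rot: [1.0, -0.018, -0.0, 0.0]
contact_force: [0.1, -0.7, -4.6]
width: 0.0255
finger_force: 60.0
```

```bash
python3 - <<'E'
from h import *
s=snap('scene'); save(s,'s7.png',(180,110,460,310),2.8)
t=snap('top'); Q=pts(t); 
st=env.read_state();print(st['time_s'],st['tcp_pos']); to(500,345,130,-1.5)
E
```

```text
38.35 [0.52265683 0.18718841 0.19922369]
inc [ -27.4 -156.9   69.6] turn -0.005 yaw0 -1.76
```

View pics/s7.png

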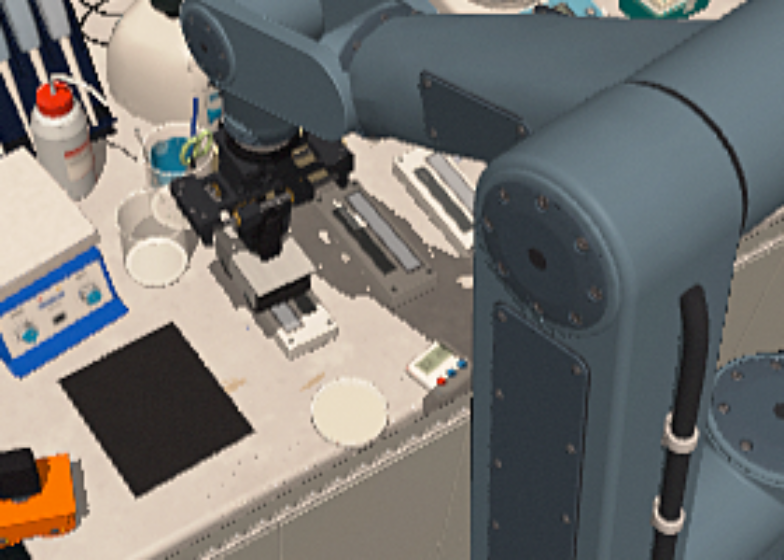

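```bash
python3 - <<'E'
from h import *
s=snap('scene'); c=np.array([ray(s,180+u/2.8,110+v/2.8,.003) for u,v in((58,380),(175,322),(252,432),(137,496))])
print(c.round(3).tolist(),c.mean(0)); x,y=c.mean(0)[:2]*1000
to(x,y,130,0)
E
```

```text
[[0.602, 0.424, 0.003], [0.603, 0.263, 0.003], [0.418, 0.264, 0.003], [0.414, 0.417, 0.003]] [0.50911855 0.34212525 0.003     ]
inc [ -18.5 -157.    69. ] turn -0.032 yaw0 -1.81
```

>>> {"method": "move_arm", "body": {"increments": [[[-4,-35,0],-0.03,1],[[-9,-75,0],-0.03,1],[[-14,-115,0],-0.03,1],[[-18,-150,10],-0.03,1],[[-18,-157,30],-0.03,1]]}}

```text
time_s: 38.9
tcp_pos: [0.5122, 0.3424, 0.1709]
tcp_rot: [1.0, -0.002, 0.002, -0.001]
contact_force: [0.3, -0.4, -5.1]
width: 0.0257
finger_force: 60.0
```

>>> {"method": "move_arm", "body": {"increments": [[[0,0,20],0,1],[[0,0,40],0,1],[[0,0,55],0,1],[[0,0,60],0,1],[[0,0,60],0,1]]}}

```text
time_s: 39.4
tcp_pos: [0.5112, 0.3388, 0.1088]
tcp_rot: [1.0, -0.004, -0.001, 0.0]
contact_force: [0.3, 1.5, -4.9]
width: 0.0255
finger_force: 60.0
```

```bash
python3 - <<'E'
from h import *
st=env.read_state();print(st['tcp_pos'],st['contact_force'],R.from_quat(st['tcp_rot']).as_matrix()[:,2]); to(509,342,83,0)
E
```

```text
[0.51124602 0.33878429 0.10882494] [ 0.25014806  1.49045204 -4.8871805 ] [-1.73153608e-03 -8.66026536e-04 -9.99998126e-01]
inc [-2.2 -3.2 25.8] turn -0.007 yaw0 -0.41
```

>>> {"method": "move_arm", "body": {"increments": [[[-2,-3,8],0,1],[[-2,-3,16],0,1],[[-2,-3,22],0,1],[[-2,-3,25],0,1],[[-2,-3,26],0,1]]}}

```text
time_s: 39.9
tcp_pos: [0.5092, 0.3427, 0.0832]
tcp_rot: [1.0, -0.003, -0.0, 0.0]
contact_force: [0.3, 0.2, -6.8]
width: 0.0254
finger_force: 60.0
```

>>> {"method": "move_arm", "body": {"increments": [[[0,0,0],0,1],[[0,0,0.5],0,1],[[0,0,0.5],0,1],[[0,0,0.5],0,0.5],[[0,0,0.5],0,0.3]]}}

```text
time_s: 40.4
tcp_pos: [0.5104, 0.3431, 0.0844]
tcp_rot: [1.0, -0.003, 0.001, -0.0]
contact_force: [0.4, 0.5, 0.0]
width: 0.0392
finger_force: 0.0
```

>>> {"method": "move_arm", "body": {"increments": [[[0,0,0],0,0],[[0,0,0],0,0],[[0,0,0],0,0],[[0,0,0],0,0],[[0,0,0],0,0]]}}

```text
time_s: 40.9
tcp_pos: [0.5095, 0.3427, 0.0832]
tcp_rot: [1.0, -0.003, 0.0, 0.0]
contact_force: [-0.1, 0.2, 0.3]
width: 0.0796
finger_force: 0.0
```

>>> {"method": "move_arm", "body": {"increments": [[[0,0,-20],0,0],[[0,0,-50],0,0],[[0,0,-90],0,0],[[0,0,-120],0,0],[[0,0,-140],0,0]]}}

```text
time_s: 41.4
tcp_pos: [0.5104, 0.3431, 0.2263]
tcp_rot: [1.0, -0.003, 0.002, -0.001]
contact_force: [0.3, 0.6, 1.0]
width: 0.0881
finger_force: 0.0
```

```bash
python3 - <<'E'
from h import *
s=snap('scene'); P=pts(s);t=snap('top'); save(s,'s8.png',(180,90,480,310),2.6)
print('handle');blob(P,0,0,(.35,.62),(.25,.48),(.118,.14)); print('plate');blob(P,0,0,(.35,.62),(.25,.48),(.052,.07))
st=env.read_state();print(st['time_s'],st['tcp_pos'])
E
```

```text
handle
n 118 mean [508.6 344.  128. ] rect [510.3 343.1] [47.7 25.8] 0.0
plate
n 498 mean [500.6 347.6  61.7] rect [510.1 342.9] [118.9  75.3] 0.6
n 23 mean [463.6 475.7  58.2] rect [460.  477.8] [32.4  9.3] -19.1
41.5 [0.51134506 0.34358037 0.22710787]
```

View pics/s8.png

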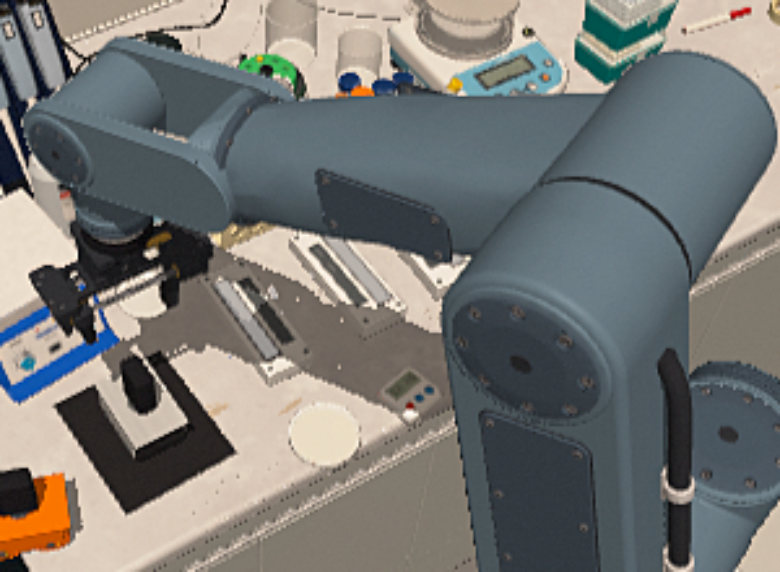

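>>> {"method": "move_arm", "body": {"increments": [[[-12,42,0],0,0],[[-24,84,0],0,0],[[-36,126,0],0,0],[[-48,168,0],0,0],[[-60,211,0],0,0]]}}

```text
time_s: 42.0
tcp_pos: [0.4466, 0.1307, 0.2215]
tcp_rot: [1.0, -0.003, -0.001, 0.0]
contact_force: [0.2, -0.3, 0.4]
width: 0.088
finger_force: 0.0
```

>>> {"method": "move_arm", "body": {"increments": [[[-12,42,0],0,0],[[-24,84,0],0,0],[[-36,126,0],0,0],[[-48,168,0],0,0],[[-60,211,0],0,0]]}}

```text
time_s: 42.5
tcp_pos: [0.3854, -0.0795, 0.2219]
tcp_rot: [1.0, -0.003, -0.001, -0.0]
contact_force: [0.9, -0.9, -0.2]
width: 0.088
finger_force: 0.0
```

>>> {"method": "move_arm", "body": {"increments": [[[-12,42,0],0,0],[[-24,84,0],0,0],[[-36,126,0],0,0],[[-48,168,0],0,0],[[-60,211,0],0,0]]}}

```text
time_s: 43.0
tcp_pos: [0.3242, -0.2901, 0.2218]
tcp_rot: [1.0, -0.003, -0.0, -0.001]
contact_force: [1.0, -0.1, 0.6]
width: 0.0879
finger_force: 0.0
```

>>> {"method": "move_arm", "body": {"increments": [[[-12,42,0],0,0],[[-24,84,0],0,0],[[-36,126,0],0,0],[[-48,168,0],0,0],[[-60,211,0],0,0]]}}

```text
time_s: 43.5
tcp_pos: [0.2632, -0.5006, 0.2212]
tcp_rot: [1.0, -0.003, -0.0, -0.001]
contact_force: [0.2, 0.9, -0.0]
width: 0.0881
finger_force: 0.0
```

```bash
python3 - <<'E'
from h import *
s=snap('scene'); P=pts(s);t=snap('top'); Q=pts(t); save(s,'s9.png',(180,110,460,310),2.8)
print('handle');blob(P,0,0,(.35,.62),(.25,.48),(.118,.14))
for c,S in((s,P),(t,Q)):
    v,u=np.nonzero((abs(S[...,1]+.1195)<.004)&(abs(S[...,0]-.575)<.07)&(S[...,2]<.05)); o=np.argsort(S[v,u,0])
    print([(int(S[v[i],u[i],0]*1000),int(S[v[i],u[i],2]*1000),int(c['img'][v[i],u[i]].mean())) for i in o[::3]])
st=env.read_state();print(st['time_s'],st['tcp_pos'])
E
```

```text
handle
n 117 mean [507.6 344.  128.5] rect [510.6 342.4] [47.4 26. ] -0.4
[(505, 28, 216), (511, 34, 171), (517, 36, 57), (521, 35, 75), (530, 35, 74), (536, 32, 68), (540, 35, 72), (545, 33, 75), (554, 28, 74), (557, 35, 74), (563, 32, 72), (570, 34, 73), (575, 32, 70), (582, 32, 80), (588, 32, 77), (595, 31, 78), (608, 33, 68), (615, 35, 97), (625, 33, 63), (635, 34, 120), (644, 30, 217)]
[(575, 31, 60), (585, 26, 64), (593, 29, 84), (608, 26, 72), (615, 22, 71), (618, 28, 80), (625, 36, 89), (638, 28, 119)]
43.6 [ 0.26176807 -0.50335178  0.22087909]
```

View pics/s9.png

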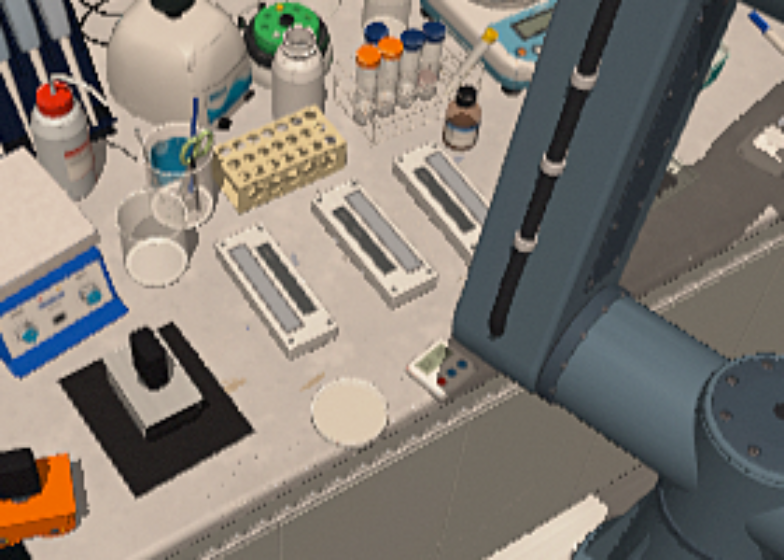

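All three bars are dark along their whole length. The roller stands inside its mat, and the beaker, bottle and petri dish are where they were.

```bash
python3 -c "
from bench import env
print(env.hand_in())"
```

```text
the job is handed in; nothing more can be done
None
```

The job is handed in: all three covers are in the tray, rib up, all three seal bars read flush from the roller's height and the camera, and the roller is upright on its mat with the beaker, bottle and petri dish undisturbed; the hand-in returned no verdict.

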